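# Clamp a stone specimen on the microscope stage

## Robot

A 6-joint arm with a two-finger parallel gripper is mounted at the origin on the work surface. World frame = base frame: x ahead of the robot, y to its left, z up, the work surface at z = 0. Lengths are in m, angles in degrees, forces in N, time in s.
With the tool pointing down it reaches from about 0.275 to 0.85 m from the base axis. Payload 5.2 kg.
Tool frame: the origin (TCP) lies midway between the tips of the shut fingers; the grasp point (between the pads) lies 19 mm behind it; z points along the fingers, y is the line along which they close (so a half turn about z gives the same grasp; the last joint's range is limited). The gripper opens to 85 mm and grips with 20 to 120 N. Pads are 22 mm wide; open, the fingers measure 114 mm over their backs; the gripper's body (76 mm by 85 mm) begins 54 mm behind the grasp point. The pads swing forward as they close: fully open they stand 13 mm farther back than shut.
Start: joints at [65.672, 14.817, 87.949, -0, 77.235, -11.62], TCP at [0.121, 0.537, 0.231] pointing down, gripper open.
Joint ranges: [-179.93, 179.93], [-52.35, 119.4], [10.71, 147.94], [-69.91, 249.91], [12.55, 155.21], [-178.61, 178.61]. Speed limits (degrees/s): [147.25, 147.25, 180, 180, 180, 180].

## Interface

Orientations are given as a 3x3 rotation matrix whose columns are the frame's x, y, z axes.
In Python, from rig import env, claw, viewer, ticket gives the robot as it stands. Calls block until the motion is done:
- env.movep(position, orientation): joint-space move of the TCP to a pose.
- env.line_to(position, frame=None, speed=0.15): straight line of the TCP; frame=None keeps the orientation; speed is the mean speed in m/s.
- env.movej(angles): joint-space move.
- claw.set_gripper(opening, grip_force=None): finger opening in m; grip_force is the grip in N (None keeps the last); returns when the fingers have stopped.
- env.wait(seconds).
- env.inverse_kinematics(position, orientation): joint angles nearest the present ones, or None.
- viewer.capture(name): name is "side" or "top" or "wrist"; returns (picture, depth): 384x512x3 uint8, red, green, blue; 384x512 float32, m along the optical axis (not along the pixel's ray), 0 where there is no reading.
- viewer.camera_model(name): a dict with "intrinsics" (3x3 intrinsics, pixels), "world_to_cam" (4x4, takes a point from world to camera coordinates). Camera axes: x right, y down, z forward; pixel columns grow to the right and rows downward; lengths in m; the calibration is good to about 2 mm. A picture is of the moment at which its call begins: read the wrist's pose just before it. camera_model takes no time and is no camera call; for the wrist camera it gives the pose at the moment of the call.
A pose or a line that the arm cannot do raises env.IKError and nothing moves.
- ticket.job_done(): hands the job in; it is judged then, once.
Readings, each from a call of its own:
- env.read_time_s(): time.
- env.read_joint_positions(): joint angles.
- env.read_joint_velocities(): joint speeds.
- env.read_effort(): joint torques, N m.
- env.read_position(): TCP position.
- env.read_tcp_rot(): TCP orientation.
- env.read_contact_force(): force on the tool from outside, world axes, zero at the start.
- env.read_ft_torque(): the same for the moment, N m.
- env.read_opening(): finger opening in m.
- env.read_finger_force(): force on a finger pad.
Only numpy, scipy, OpenCV 4.12 (cv2) and the standard library are available. Lean on these libraries where they do the work, as an engineer would, in place of code of your own. Each camera call takes 0.05 s, during which the arm holds its last target. There are 200 camera calls.

## Task

Swing the part-shut lever of the cam clamp on the black specimen stage fully open, slide the stone block that lies on the stage gently home into the corner so that it sits flush against both fences, then swing the lever firmly shut, past its dead point to its stop, so that the cam holds the block. Do not force anything: stop pushing as soon as the block or the lever comes up against its stop, and leave the other things where they are.

Things in the scene. Friction and masses are not known exactly. Their poses are not given: they have to be found in the camera images.
- stage: Black metal specimen stage, 260 (x) x 240 (y) x 24 mm, fixed; origin under its centre on the table. On it, in its frame: aluminium back fence, 12 mm high, face to -x at x = +35 mm (y -25 to +42 mm); long side fence, 12 mm high, face to -y at y = +30 mm (x -115 to +35 mm). They form the corner for the block. A cam clamp stands on the -y side, facing the side fence.
- home (a point): Point on the stage's top, 24 mm above the table, axes as the stage's, at stage x = +5, y = +5 mm: the centre of the block's underside is here when the block touches both fences.
- block: Loose stone block (cut, polished specimen, plain grey), 60 (x) x 50 (y) x 20 mm tall, 110 to 225 g; origin at the centre of its underside. It starts on the stage in front of the clamp, up to 0.25 rad askew, 71 to 93 mm short of home along stage x and 17 to 60 mm along y.
- lever (a joint): Angle q of the clamp lever about its upright pivot: 0 = fully open (lever along stage +x, stop), 1.6 = fully shut (lever along stage -y, stop); grows clockwise seen from above. Starts at 0.95 to 1.35. Slight friction (0.03 N m): stays where left. With the block home it goes stiff (up to 0.4 N m) from about 0.65 on; dead point 1.45; past it, it locks.
- lever_pivot (a point): Pivot of the lever on the stage's top, at stage x = +5, y = -43 mm, sprung 6 N/mm, up to 6 mm, to -y. An aluminium disc (cam) 32 mm across, 19 mm high, turns with the lever, 10 mm off-centre. It reaches 16 + 10 cos(q - 1.45) mm from the pivot towards +y: 17 mm open (6 mm clear of the block), 26 mm at the dead point (3 mm of squeeze). Part-shut it bars the block's way.
- lever_grip (a point): Centre of the top of the lever's upright steel knob, 90 mm above the table, 100 mm from the pivot. The knob is 18 mm in diameter and 40 mm tall; below it the flat steel lever, 14 mm wide, reaches 50 mm above the table (its underside 43 mm). With the lever at q the knob lies 100 cos q mm to stage +x and 100 sin q mm to stage -y of the pivot.
- objective_a: Bystander, leave alone: steel microscope objective, 28 mm wide, 46 mm tall, standing on the stage plate; origin at its underside.
- objective_b: Bystander, leave alone: steel objective like it, standing on the table; origin at its underside.
- spare: Bystander, leave alone: another, smaller stone block, 45 x 45 x 16 mm, on the table; origin at its underside.
- dropper: Bystander, leave alone: amber dropper bottle, 32 mm wide, 70 mm tall; origin at its underside.
- jar: Bystander, leave alone: glass jar, 56 mm wide, 60 mm tall; origin at its underside.
- dish: Bystander, leave alone: shallow glass dish, 90 mm wide, 16 mm tall; origin at its underside.
- slide_box: Bystander, leave alone: grey slide box, 85 x 100 x 32 mm; origin at its underside.
- driver: Bystander, leave alone: small screwdriver, 150 mm long, lying.
Not all that is in view belongs to the job. Leave any orange or yellow look-alike of the block alone.

How it is judged (in metres and radians):
On the way, in this order (a step that is already met when the one before it is completed fails the run):
1. the lever is swung open (value of joint lever below 0.2 rad), for 0.1 s.
2. the block is home against both fences, with the lever still open (x of block in the frame of home between -0.002 and 0.002 m and y of block in the frame of home between -0.002 and 0.002 m and angle between the x axis of block and the x axis of stage, either way round below 0.06 rad and value of joint lever below 0.5 rad), for 0.2 s.
At the end, for the whole second after the job is handed in: The block's centre is within 2 mm of home along both stage axes and square to the fences within 0.06 rad, the lever is shut beyond 1.5 rad, its cam presses on the block with more than 8 N, and block and lever are at rest (x of block in the frame of home between -0.002 and 0.002 m and y of block in the frame of home between -0.002 and 0.002 m and angle between the x axis of block and the x axis of stage, either way round below 0.06 rad and value of joint lever above 1.5 rad and contact force between lever and block above 8 N and linear speed of block below 0.01 m/s and velocity of joint lever between -0.05 and 0.05 rad/s); the robot touches nothing.
It fails at once if the robot presses on the block with more than 15 N (contact force between any of the fingers, the arm and block above 15 N).
It fails at once if the robot pushes the lever with more than 25 N (contact force between any of the fingers, the arm and lever above 25 N).
It fails at once if a bystander is moved by more than 20 mm (distance of any of objective_a, objective_b, spare, dropper, jar, dish, slide_box, driver from where it was at the start of the episode above 0.02 m).
It also fails if it takes over 64 s, if anything falls off the work surface, if the arm or the gripper's body presses on something with over 40 N, if the wrist force passes 120 N, or if a joint passes its speed limit or range.

## Working session

There is one attempt and no reset: what is moved stays moved. The work goes in short steps, each a Python script; the robot and the scene stay as the last script left them, time stands still between calls to the robot, and variables do not carry over. Pictures are saved under pics/ and viewed, at most 10 in all, crops included, and the job is handed in when it is done.

```bash
ls; mkdir -p pics
python3 - <<'E'
from rig import env, claw, viewer, ticket
import cv2, numpy as np
for n in ["top","side"]:
    p,d=viewer.capture(n); np.savez(f"pics/{n}0.npz",p=p,d=d,K=viewer.camera_model(n)["intrinsics"],T=viewer.camera_model(n)["world_to_cam"])
    cv2.imwrite(f"pics/{n}0.png",cv2.resize(p[:,:,::-1],(800,600),interpolation=cv2.INTER_CUBIC))
    print(n,viewer.camera_model(n))
print(env.read_time_s())
E
```

```text
pics
top {'intrinsics': array([[346.46925771,   0.        , 256.00428095],
       [  0.        , 346.46925771, 192.60206431],
       [  0.        ,   0.        ,   1.        ]]), 'world_to_cam': array([[ 0.01730808, -0.99983665, -0.00520592, -0.04122204],
       [-0.98748842, -0.01627764, -0.15684918,  0.55423717],
       [ 0.15673882,  0.00785555, -0.98760885,  0.9552174 ],
       [ 0.        ,  0.        ,  0.        ,  1.        ]])}
side {'intrinsics': array([[350.95706402,   0.        , 255.79590946],
       [  0.        , 350.95706402, 197.06746312],
       [  0.        ,   0.        ,   1.        ]]), 'world_to_cam': array([[ 0.80284859, -0.59615656,  0.00561238, -0.45453417],
       [-0.42119375, -0.57383703, -0.70235809,  0.26686214],
       [ 0.42193597,  0.5615233 , -0.71180167,  0.8615998 ],
       [ 0.        ,  0.        ,  0.        ,  1.        ]])}
0.1
```

View pics/top0.png

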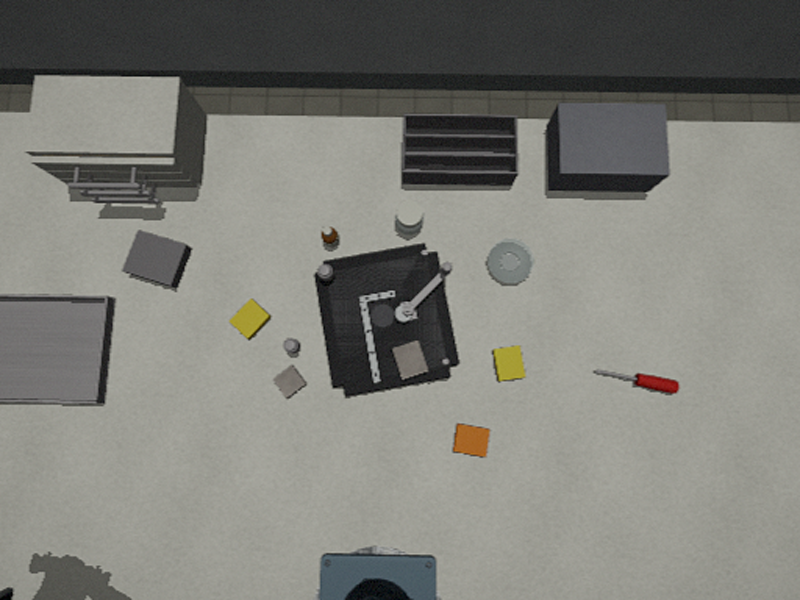

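The stage is centred at about (388,320) in the enlarged view. The fences form an L at (362,298), the block is at (410,360), the pivot at (405,312) and the knob at (446,268). Next I'll crop in closer.

Run:
```python
import cv2, numpy as np
p=np.load("pics/top0.npz")["p"][145:260,195:300,::-1]
p=cv2.convertScaleAbs(p,alpha=1.5,beta=20)
cv2.imwrite("pics/crop0.png",cv2.resize(p,None,fx=5.2,fy=5.2,interpolation=cv2.INTER_CUBIC))
```

```text
(no output)
```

View pics/crop0.png

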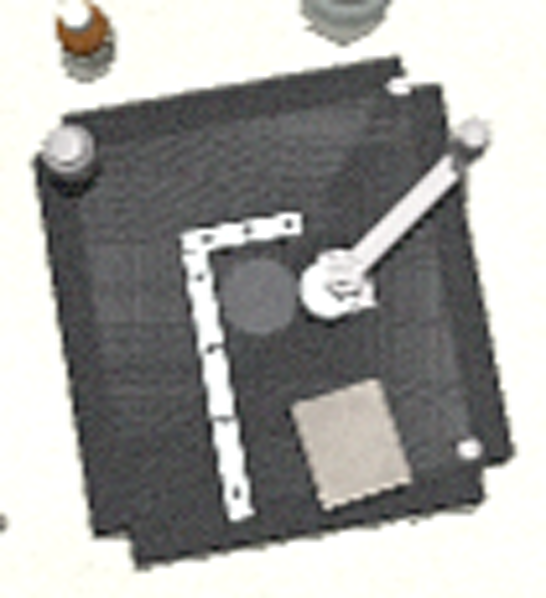

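The crop shows these points: the fence's inner corner at (212,246), the side fence's inner end at (255,515) and the back fence's inner end at (301,234). The block's top corners are (291,405), (379,378), (412,483) and (326,510). The knob is at (473,128) and the disc at (330,287).

```bash
cat > h.py <<'E'
import numpy as np, cv2
def px2w(u,v,z,K,T):
    r=np.linalg.inv(K)@np.array([u,v,1.]); R=T[:3,:3]; t=T[:3,3]
    c=-R.T@t; d=R.T@r
    return c+d*(z-c[2])/d[2]
def w2px(P,K,T):
    q=T[:3,:3]@np.asarray(P)+T[:3,3]; q=K@q; return q[:2]/q[2]
def fit(S,W):  # 2D rigid stage->world
    S=np.array(S,float);W=np.array(W)[:,:2]
    a=S-S.mean(0);b=W-W.mean(0)
    th=np.arctan2((a[:,0]*b[:,1]-a[:,1]*b[:,0]).sum(),(a*b).sum())
    R=np.array([[np.cos(th),-np.sin(th)],[np.sin(th),np.cos(th)]])
    t=W.mean(0)-R@S.mean(0)
    return th,t,(R@S.T).T+t-W
E
python3 - <<'E'
from h import *
np.set_printoptions(precision=4,suppress=True)
f=np.load("pics/top0.npz");K,T=f["K"],f["T"]
c=lambda u,v,z:px2w(195-.5+(u+.5)/5.2,145-.5+(v+.5)/5.2,z,K,T)
F=[c(212,246,.036),c(255,515,.036),c(301,234,.036)]
th,t,r=fit([[.035,.03],[-.115,.03],[.035,-.025]],F)
print(th,t,r)
R=np.array([[np.cos(th),-np.sin(th)],[np.sin(th),np.cos(th)]])
s=lambda w:R.T@(w[:2]-t)
B=np.array([s(c(u,v,.044)) for u,v in[(291,405),(379,378),(412,483),(326,510)]])
print(B,B.mean(0))
e=B[0]-B[3]; print("block yaw",np.arctan2(e[1],e[0]),[np.linalg.norm(B[i]-B[i-1]) for i in range(4)])
k=s(c(473,128,.09)); print("knob",k, k-[.005,-.043],np.linalg.norm(k-[.005,-.043]),"q",np.arctan2(-(k[1]+.043),k[0]-.005))
for n,(u,v,z) in dict(drop=(80,15,.07),obja=(68,140,.07)).items(): print(n,s(c(u,v,z)))
from rig import env,viewer
print(viewer.camera_model("wrist"),env.read_position(),env.read_tcp_rot())
for u in[(20,20),(200,60),(330,245),(420,340)]:print(f["d"][145+u[1]//5,195+u[0]//5])
E
```

```text
0.19485732406816197 [ 0.5272 -0.006 ] [[-0.0014  0.002 ]
 [-0.0002  0.0004]
 [ 0.0016 -0.0024]]
[[-0.0598 -0.0003]
 [-0.0538 -0.0503]
 [-0.1131 -0.0576]
 [-0.1192 -0.009 ]] [-0.0865 -0.0293]
block yaw 0.14675493327865916 [np.float64(0.059951297726553346), np.float64(0.05039337549803264), np.float64(0.05973600211038256), np.float64(0.04889732000969798)]
knob [ 0.065 -0.122] [ 0.06  -0.079] 0.09919956868311329 q 0.9213855800737561
drop [0.1703 0.0766]
obja [0.1019 0.0941]
{'intrinsics': array([[272.314 ,   0.    , 254.1892],
       [  0.    , 272.314 , 191.5516],
       [  0.    ,   0.    ,   1.    ]]), 'world_to_cam': array([[ 0.2201,  0.9755, -0.0024, -0.5487],
       [ 0.9364, -0.2105,  0.2809, -0.0355],
       [ 0.2735, -0.064 , -0.9597,  0.3784],
       [ 0.    ,  0.    ,  0.    ,  1.    ]])} [0.1208 0.5361 0.2306] [[-0.9755  0.22   -0.0007]
 [ 0.22    0.9755 -0.0014]
 [ 0.0003 -0.0015 -1.    ]]
1.0687685
1.0609782
0.9913528
1.0065658
```

View pics/side0.png

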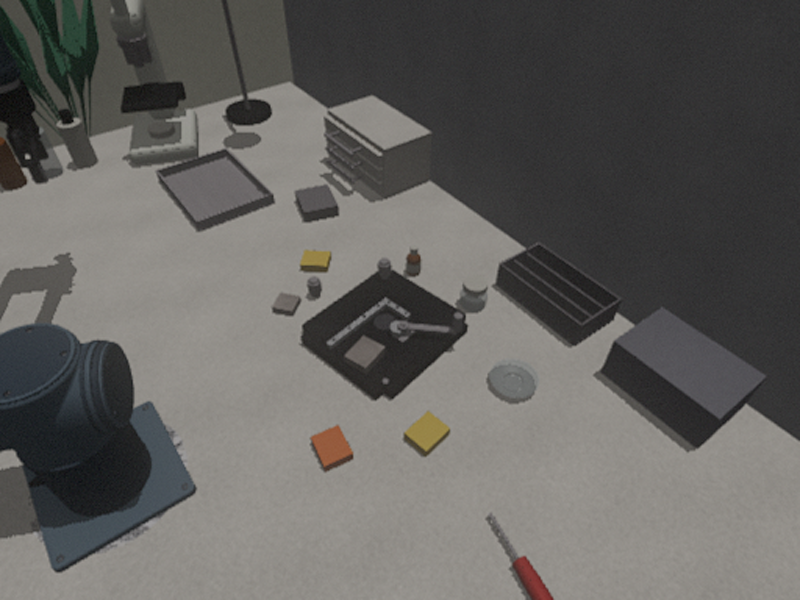

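Both views agree with the given sizes: the lever length comes out at 99 mm and the block at 60 x 50 mm. Now I'll move above the knob and refine with the wrist camera.

```bash
cat >> h.py <<'E'
from rig import env, claw, viewer, ticket
TH,T0=0.195,np.array([.5272,-.006])
def Rs(th): return np.array([[np.cos(th),-np.sin(th)],[np.sin(th),np.cos(th)]])
def s2w(x,y,z): return np.r_[Rs(TH)@[x,y]+T0,z]
def w2s(w): return Rs(TH).T@(np.asarray(w)[:2]-T0)
def rot(a): # tool down, y axis at stage angle a
    a+=TH; return np.array([[-np.sin(a),np.cos(a),0],[np.cos(a),np.sin(a),0],[0,0,-1.]])
def knob(q,r=.1): return .005+r*np.cos(q),-.043-r*np.sin(q)
E
python3 - <<'E'
from h import *
q=.93
print(env.inverse_kinematics(s2w(*knob(q),.2),rot(np.pi/2-q)))
env.movep(s2w(*knob(q),.2),rot(np.pi/2-q))
print(env.read_time_s(), env.read_joint_positions(), env.read_contact_force())
m=viewer.camera_model("wrist");p,d=viewer.capture("wrist")
np.savez("pics/w1.npz",p=p,d=d,K=m["intrinsics"],T=m["world_to_cam"])
cv2.imwrite("pics/w1.png",cv2.resize(cv2.convertScaleAbs(p[:,:,::-1],alpha=1.4,beta=15),(800,600),interpolation=cv2.INTER_CUBIC))
claw.set_gripper(.03); print(env.read_time_s(),env.read_opening())
E
```

```text
[-2.07414378e+01  2.36931752e+01  7.96486085e+01 -2.54444375e-14
  7.66582163e+01 -6.86290398e+01]
2.975 [-2.06533893e+01  2.36744928e+01  7.96573877e+01  1.49578776e-02
  7.66628948e+01 -6.86222172e+01] [ 0.41645621 -0.60951631  0.28300441]
3.6 0.02998929646322851
```

View pics/w1.png

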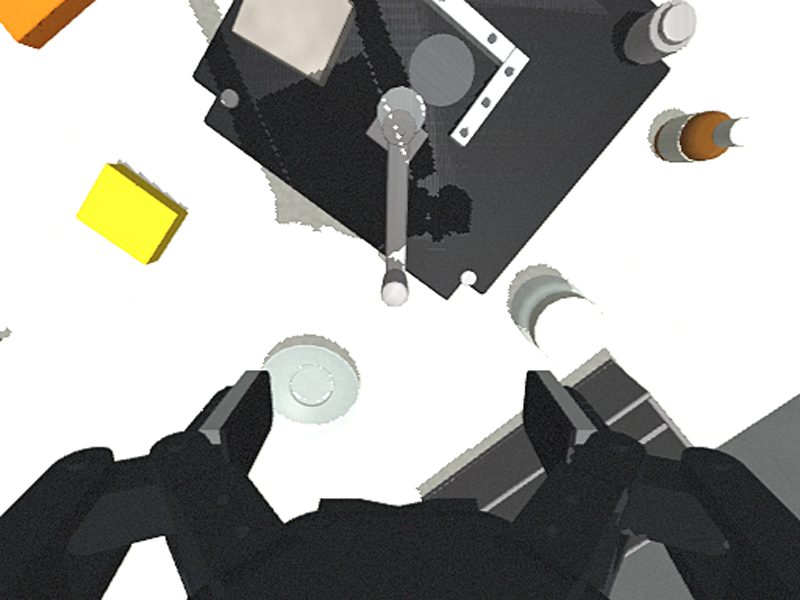

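In the wrist picture the knob top is at (395,293), the back fence's inner end at (450,134) and the inner corner at about (503,64). The block is at the top edge and the jar at (565,325), well clear of the knob's arc.

Run:
```python
from h import *
np.set_printoptions(precision=4,suppress=True)
f=np.load("pics/w1.npz");K,T=f["K"],f["T"]
g=lambda u,v,z:w2s(px2w((u+.5)*.64-.5,(v+.5)*.64-.5,z,K,T))
k=g(395,293,.09);dk=k-[.005,-.043]
print("knob",k,np.linalg.norm(dk),np.arctan2(-dk[1],dk[0]))
print("fence end",g(450,134,.036),"corner",g(503,64,.036),"blk corners",g(321,82,.044),g(232,32,.044),g(353,8,.044),"jar",g(572,325,.06))
def o(x,y,z): return (w2px(s2w(x,y,z),K,T)+.5)/.64
print("expect end",o(.035,-.025,.036),"corner",o(.035,.03,.036),"pivot",o(.005,-.043,.05),"lever end",o(*knob(.93),.09))
```

```text
knob [ 0.062  -0.1215] 0.09701000006279482 0.9424949939254197
fence end [ 0.0341 -0.0228] corner [0.035  0.0305] blk corners [-0.051  -0.0488] [-0.1104 -0.0584] [-0.0581 -0.0033] jar [ 0.1802 -0.0726]
expect end [449.4623 138.2231] corner [502.9683  65.2287] pivot [397.7132 130.4675] lever end [397.473  298.2017]
```

Run:
```python
from h import *
p=np.load("pics/w1.npz")["p"][0:200,120:440,::-1]
cv2.imwrite("pics/w1c.png",cv2.resize(cv2.convertScaleAbs(p,alpha=1.2,beta=10),None,fx=2.5,fy=2.5,interpolation=cv2.INTER_CUBIC)[:500])
```

```text
(no output)
```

View pics/w1c.png

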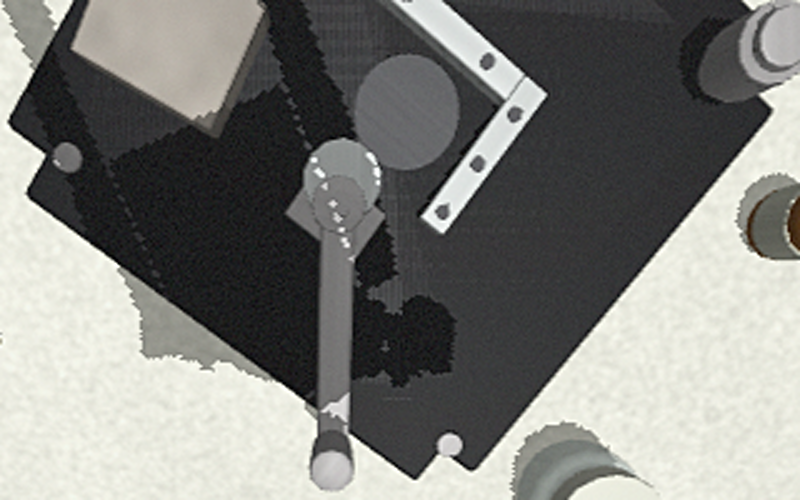

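Model and picture agree to about 2 mm, and the crop confirms the fence corner at (499,103) and the knob at (331,469). Next I'll straddle the knob loosely and swing the lever open.

```bash
cat >> h.py <<'E'
def swing(qs,z=.062,r=.1,lim=8,speed=.08):
    for q in qs:
        env.line_to(s2w(*knob(q,r),z),rot(np.pi/2-q),speed=speed)
        f=env.read_contact_force()-F0; t=Rs(TH)@[-np.sin(q),-np.cos(q)]
        ft=f[:2]@t; fr=f[:2]@(Rs(TH)@[np.cos(q),-np.sin(q)])
        print(round(q,3),"ft %.1f fr %.1f fz %.1f t %.2f"%(ft,fr,f[2],env.read_time_s()))
        if np.linalg.norm(f)>lim: print("STOP");break
F0=np.zeros(3)
E
python3 - <<'E'
import h; from h import *
q=.94
env.line_to(s2w(*knob(q,.098),.1),rot(np.pi/2-q),speed=.15)
h.F0=env.read_contact_force(); print(h.F0)
env.line_to(s2w(*knob(q,.098),.062),speed=.06); print(env.read_contact_force()-h.F0)
claw.set_gripper(.023); print(env.read_contact_force()-h.F0,env.read_time_s())
swing(list(np.linspace(.94,.06,9))[1:],r=.099)
print(w2s(env.read_position()))
E
```

```text
[-0.21205417  0.05447084  0.55898782]
[ 0.52613157 -0.57651177 -1.16424858]
[ 0.17916421 -0.49469465 -0.56269104] 5.4417
0.83 ft 1.2 fr -0.2 fz -0.8 t 5.72
0.72 ft -0.1 fr -0.0 fz -0.2 t 6.01
0.61 ft 0.3 fr 0.3 fz -0.1 t 6.29
0.5 ft 0.2 fr 0.4 fz -1.1 t 6.58
0.39 ft -0.8 fr 0.3 fz -0.7 t 6.86
0.28 ft 0.4 fr -0.9 fz -0.1 t 7.14
0.17 ft 0.0 fr -0.7 fz -0.6 t 7.42
0.06 ft -0.3 fr -0.6 fz -0.2 t 7.71
[ 0.10369295 -0.04932016]
```

Run:
```python
import h; from h import *
claw.set_gripper(.032)
p=env.read_position(); p[2]=.14; env.line_to(p,speed=.15)
claw.set_gripper(0)
env.movep(s2w(-.084,-.088,.14),rot(0))
m=viewer.camera_model("wrist");p,d=viewer.capture("wrist")
np.savez("pics/w2.npz",p=p,d=d,K=m["intrinsics"],T=m["world_to_cam"])
cv2.imwrite("pics/w2.png",cv2.resize(cv2.convertScaleAbs(p[:,:,::-1],alpha=1.4,beta=15),(800,600),interpolation=cv2.INTER_CUBIC))
print(env.read_time_s())
```

```text
10.25
```

View pics/w2.png

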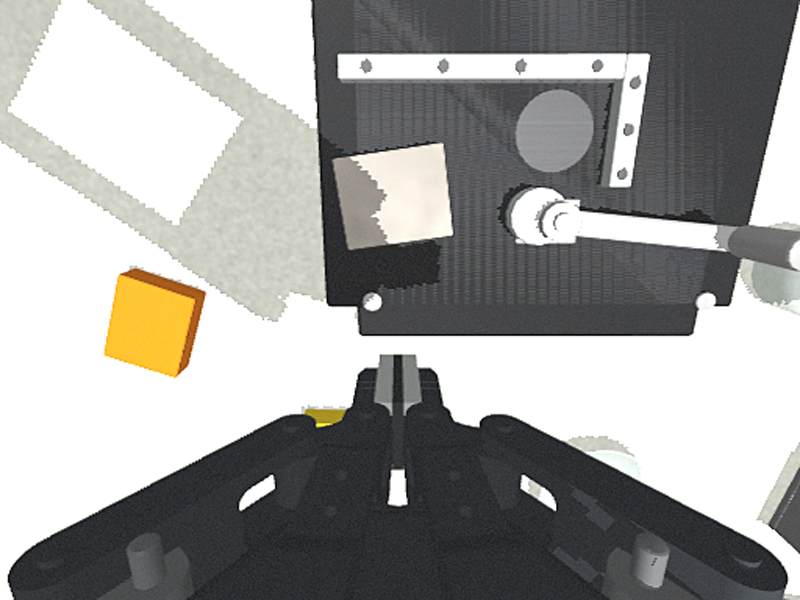

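This shows the lever nearly open, with its pivot at (563,221) and knob at about (797,250). The side fence's lower edge runs (338,80)–(613,80) and the back fence ends at (600,185). The block corners are (332,158), (443,143), (453,235) and (348,250).

Run:
```python
from h import *
np.set_printoptions(precision=4,suppress=True)
f=np.load("pics/w2.npz");K,T=f["K"],f["T"]
g=lambda u,v,z:px2w((u+.5)*.64-.5,(v+.5)*.64-.5,z,K,T)
F=[g(613,80,.036),g(338,80,.036),g(602,186,.036)]
th,t,r=fit([[.035,.03],[-.115,.03],[.035,-.025]],F);print(th,t,r)
B=np.array([Rs(th).T@(g(u,v,.044)[:2]-t) for u,v in[(332,158),(443,143),(453,235),(348,250)]]);print(B,B.mean(0))
k=Rs(th).T@(g(797,250,.09)[:2]-t); p=Rs(th).T@(g(563,221,.052)[:2]-t);print(k,p,np.arctan2(-k[1]-.043,k[0]-.005))
print("tcp",Rs(th).T@(env.read_position()[:2]-t))
```

```text
0.19721685036270786 [ 0.5232 -0.0055] [[ 0.0025  0.001 ]
 [-0.0038 -0.0003]
 [ 0.0013 -0.0007]]
[[-0.1149 -0.0094]
 [-0.0563 -0.0019]
 [-0.0493 -0.0501]
 [-0.1081 -0.0585]] [-0.0822 -0.03  ]
[ 0.1011 -0.0508] [ 0.008  -0.0417] 0.0812175110406528
tcp [-0.0796 -0.0893]
```

```bash
sed -i 's/^TH,T0=.*/TH,T0=0.196,np.array([.526,-.0057])/' h.py
cat >> h.py <<'E'
def push(start,d,n,z,step=.001,lim=2.5,speed=.02):
    d=np.array(d,float); w=Rs(TH)@d
    for i in range(1,n+1):
        x,y=np.array(start)+d*step*i
        env.line_to(s2w(x,y,z),speed=speed)
        f=np.mean([env.read_contact_force() for _ in range(3)],0)-F0
        print(i,"f %.2f side %.2f pos %s t %.2f"%(-f[:2]@w,f[:2]@[-w[1],w[0]],np.round(w2s(env.read_position())*1e3,1),env.read_time_s()))
        if -f[:2]@w>lim: print("STOP");break
E
python3 - <<'E'
import h; from h import *
env.line_to(s2w(-.085,-.088,.05),rot(0),speed=.12)
h.F0=env.read_contact_force()
env.line_to(s2w(-.085,-.088,.031),speed=.06); print(env.read_contact_force()-h.F0)
env.line_to(s2w(-.085,-.038,.031),speed=.05); print(env.read_contact_force()-h.F0)
push((-.085,-.038),(0,1),14,.031)
E
```

```text
[ 0.09849278 -1.28690805  1.15901105]
[ 0.62063178 -0.67388412  0.57768195]
1 f 0.91 side -0.55 pos [-85.  -37.1] t 13.02
2 f -0.25 side -1.08 pos [-85. -36.] t 13.27
3 f 0.59 side -1.17 pos [-85.  -34.9] t 13.52
4 f 0.02 side -0.32 pos [-85.  -33.9] t 13.77
5 f -0.05 side -0.60 pos [-85.  -32.9] t 14.02
6 f 1.13 side -0.08 pos [-85.  -31.9] t 14.27
7 f 0.74 side -0.43 pos [-85.  -30.9] t 14.52
8 f 0.27 side 0.31 pos [-85.  -29.9] t 14.77
9 f 3.91 side -0.48 pos [-84.8 -29.7] t 15.02
STOP
```

Run:
```python
import h; from h import *
env.line_to(s2w(-.085,-.045,.031),speed=.06)
env.line_to(s2w(-.085,-.045,.085),speed=.15)
env.movep(s2w(-.148,.009,.085),rot(np.pi/2))
h.F0=np.mean([env.read_contact_force() for _ in range(3)],0)
env.line_to(s2w(-.148,.009,.031),speed=.1); print(env.read_contact_force()-h.F0,env.read_time_s())
env.line_to(s2w(-.132,.009,.031),speed=.05)
env.line_to(s2w(-.043,.009,.031),speed=.05); print(env.read_contact_force()-h.F0,env.read_time_s())
push((-.043,.009),(1,0),14,.031)
```

```text
[ 0.84185948 -0.57815777 -0.73710438] 18.0083
[ 0.59364596 -0.76095238 -0.12627593] 20.4083
1 f 0.14 side -1.14 pos [-42.1   9. ] t 20.66
2 f 0.35 side -0.39 pos [-40.9   9. ] t 20.91
3 f -0.20 side -1.22 pos [-39.8   9. ] t 21.16
4 f 0.08 side -0.18 pos [-38.8   9. ] t 21.41
5 f -0.41 side 0.35 pos [-37.8   9. ] t 21.66
6 f 0.15 side -0.14 pos [-36.8   9. ] t 21.91
7 f 0.90 side -0.35 pos [-35.8   9. ] t 22.16
8 f -0.96 side 0.27 pos [-34.8   9. ] t 22.41
9 f 3.11 side -0.90 pos [-34.5   9. ] t 22.66
STOP
```

Run:
```python
import h; from h import *
env.line_to(s2w(-.045,.009,.031),speed=.06)
env.line_to(s2w(-.09,.005,.13),speed=.15)
m=viewer.camera_model("wrist");p,d=viewer.capture("wrist")
np.savez("pics/w3.npz",p=p,d=d,K=m["intrinsics"],T=m["world_to_cam"])
print(env.read_time_s(), (w2px(s2w(.005,.005,.044),m["intrinsics"],m["world_to_cam"])))
c=w2px(s2w(.005,-.005,.044),m["intrinsics"],m["world_to_cam"]).astype(int);x0=max(0,c[0]-100);y0=max(0,c[1]-75);print(x0,y0)
cv2.imwrite("pics/w3.png",cv2.resize(cv2.convertScaleAbs(p[y0:y0+150,x0:x0+200,::-1],alpha=1.1,beta=15),(800,600),interpolation=cv2.INTER_CUBIC))
```

```text
23.9167 [254.10279787 291.13325286]
143 216
```

View pics/w3.png

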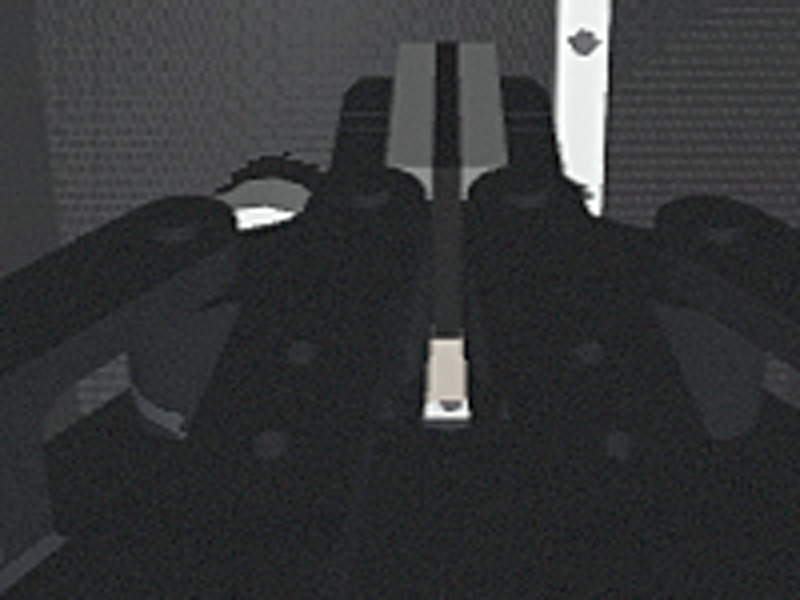

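The fingers hide the block from here. The approach pose over the knob will show it, as the first wrist view did.

Run:
```python
import h; from h import *
q=.08
env.movep(s2w(*knob(q,.1),.15),rot(np.pi/2-q))
m=viewer.camera_model("wrist");p,d=viewer.capture("wrist")
np.savez("pics/w4.npz",p=p,d=d,K=m["intrinsics"],T=m["world_to_cam"])
c=w2px(s2w(.02,-.02,.044),m["intrinsics"],m["world_to_cam"]).astype(int);x0=max(0,c[0]-110);y0=max(0,c[1]-75);print(x0,y0,env.read_time_s())
cv2.imwrite("pics/w4.png",cv2.resize(cv2.convertScaleAbs(p[y0:y0+165,x0:x0+220,::-1],alpha=1.1,beta=15),(800,600),interpolation=cv2.INTER_CUBIC))
```

```text
171 20 24.7917
```

View pics/w4.png

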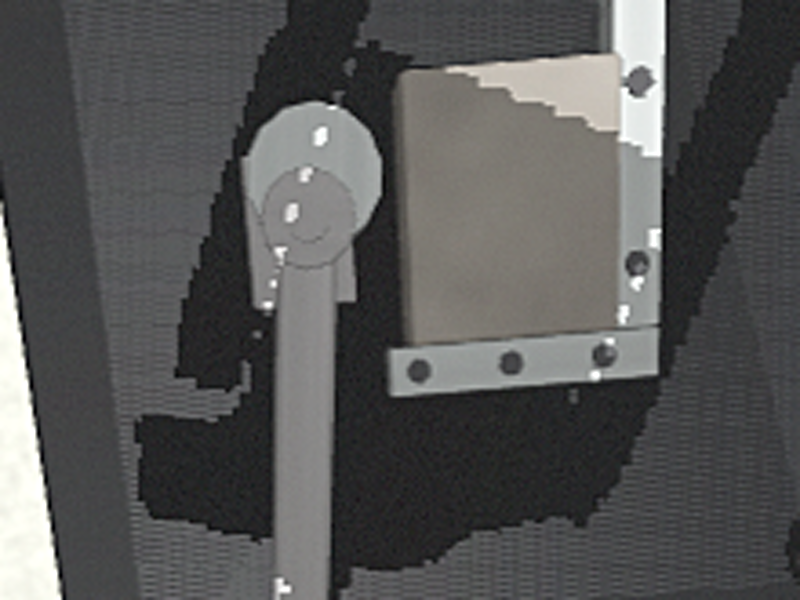

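The block is flush: its right edge at x≈620 sits against the side fence and its lower edge, (408,345)–(620,330), is parallel to the back fence. Now I'll shut the lever.

Run:
```python
import h; from h import *
q=.08
claw.set_gripper(.032)
env.line_to(s2w(*knob(q,.1),.1),speed=.15)
h.F0=np.mean([env.read_contact_force() for _ in range(4)],0)
env.line_to(s2w(*knob(q,.1),.062),speed=.06); print(env.read_contact_force()-h.F0)
claw.set_gripper(.023); print(env.read_contact_force()-h.F0,env.read_time_s())
swing(list(np.linspace(.08,.6,6))[1:]+list(np.linspace(.6,1.4,14))[1:],r=.1,lim=9)
```

```text
[-1.43216604  0.61219351 -0.36249587]
[-1.11663563  0.5125824  -0.28301872] 26.725
0.184 ft -0.2 fr -0.2 fz -0.7 t 27.01
0.288 ft -0.3 fr -0.8 fz 0.1 t 27.29
0.392 ft -0.1 fr -0.3 fz 0.2 t 27.57
0.496 ft -0.1 fr -0.6 fz -0.4 t 27.86
0.6 ft 0.3 fr -0.3 fz -0.9 t 28.14
0.662 ft 0.8 fr -0.2 fz -0.4 t 28.39
0.723 ft -0.2 fr -0.0 fz -0.1 t 28.64
0.785 ft -0.0 fr -0.5 fz -0.4 t 28.89
0.846 ft -0.5 fr -0.4 fz -0.8 t 29.14
0.908 ft -0.6 fr 0.2 fz -0.4 t 29.39
0.969 ft -0.6 fr 0.0 fz 0.4 t 29.64
1.031 ft -0.6 fr -0.3 fz -0.9 t 29.89
1.092 ft -1.1 fr 0.4 fz -1.0 t 30.14
1.154 ft -1.9 fr 0.4 fz -1.1 t 30.39
1.215 ft -0.7 fr 0.5 fz -0.6 t 30.64
1.277 ft -0.6 fr 0.8 fz -0.1 t 30.89
1.338 ft -1.5 fr 0.8 fz -0.8 t 31.14
1.4 ft -0.9 fr 0.6 fz -0.7 t 31.39
```

Run:
```python
import h; from h import *
h.F0=np.array([-.3,.1,.2])*0+h.F0
swing(np.arange(1.42,1.70,.02),r=.1,lim=6,speed=.03)
```

```text
1.42 ft -1.5 fr 0.2 fz -1.1 t 31.64
1.44 ft -1.9 fr -0.2 fz -0.7 t 31.89
1.46 ft -2.4 fr -0.4 fz -0.9 t 32.14
1.48 ft -0.8 fr 0.2 fz -0.2 t 32.39
1.5 ft -1.8 fr -0.9 fz -0.9 t 32.64
1.52 ft -2.2 fr -0.3 fz -0.8 t 32.89
1.54 ft -1.4 fr -1.2 fz -0.7 t 33.14
1.56 ft -1.7 fr -0.7 fz -0.5 t 33.39
1.58 ft -1.1 fr -0.4 fz -0.6 t 33.64
1.6 ft -1.6 fr -0.9 fz -0.3 t 33.89
1.62 ft -3.5 fr -0.6 fz 0.2 t 34.14
1.64 ft -6.7 fr -3.1 fz -1.5 t 34.39
STOP
```

It's against the stop. I'll release, lift and check.

Run:
```python
import h; from h import *
q=1.62
env.line_to(s2w(*knob(q,.1),.062),rot(np.pi/2-q),speed=.03)
claw.set_gripper(.032)
p=env.read_position();p[2]=.15;env.line_to(p,speed=.12)
m=viewer.camera_model("wrist");p,d=viewer.capture("wrist")
cv2.imwrite("pics/w5.png",cv2.resize(cv2.convertScaleAbs(p[:,:,::-1],alpha=1.2,beta=15)[:288,64:448],(800,600),interpolation=cv2.INTER_CUBIC))
K,T=m["intrinsics"],m["world_to_cam"]
for n,P in dict(knob16=s2w(*knob(1.6),.09),knob145=s2w(*knob(1.45),.09),pivot=s2w(.005,-.043,.05)).items():
    u=w2px(P,K,T);print(n,(u-[64,0])*800/384)
print(env.read_time_s(),env.read_contact_force())
```

```text
knob16 [407.09482053 432.51811277]
knob145 [446.98887686 428.94895294]
pivot [401.61446073 158.23082812]
35.8333 [ 0.26634425  0.22762644 -0.61000655]
```

View pics/w5.png

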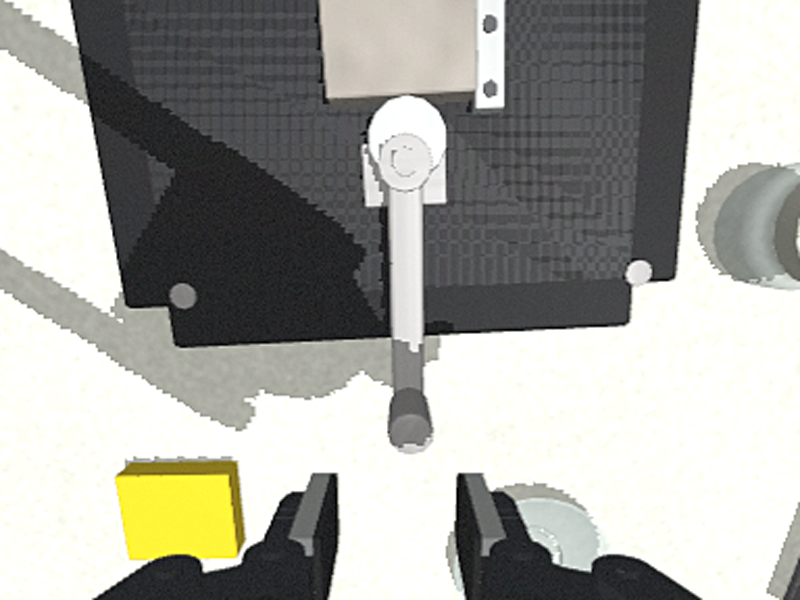

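The knob at (410,433) and pivot at (406,158) put the lever at q≈1.6. The cam touches the block, which is still tight against the back fence at x≈476, and the fingers are clear.

```bash
python3 -c "
from rig import ticket; print(ticket.job_done())"
```

```text
the job is handed in; nothing more can be done
None
```

I swung the lever open, slid the block home against both fences and shut the lever onto its stop; the job is handed in (about 36 s of 64 s used), but no verdict came back and I didn't measure the cam's force on the block.

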